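# Lay the column in the tilting cradle, bed end down

## Task

The packed bed fills only one half of the steel column on the bench, and from outside both its ends look the same. Pick the column up, feel which end is the heavy one, and lay it in the two white saddles of the tilting cradle with the heavy end at the bottom of the slope, its lower end down at the rubber foot, so that the cradle stays on its slope with the empty end on top, ready to be opened, then let go. Leave the bottle and the tube cutter where they are.

Things in the scene. Friction and masses are not known exactly. Their poses are not given: they have to be found in the camera images.
- column_center (a point): Mid-point of a loose lying steel column with a white label, on its axis, 20 mm above the bench; x runs along it. Tube 30 mm in diameter, clear to 58 mm either side; collar 37 mm; hexagon 40 mm across flats from 62 to 80 mm; plug to 86 mm; ends alike. 0.54 to 0.62 kg. A fixed hidden bed puts the centre of mass 22 to 25 mm off, towards either end at random: about 0.13 N m at a mid grip. Neither looks nor axes tell which end.
- seat_center (a point): Where the column's centre lies when seated in the cradle's tilting seat, 118 mm above the bench. x: up the slope, 35 degrees, to the left and away from the robot; z: square to the slope, the open side. White V-saddles at x = -40 and +40 mm, 12 mm thick, 45-degree faces, mouth 45 mm wide level with the axis. Rubber foot at x = -86 mm stops the column's lower end; its plate rises 10 mm above the axis. Rail 22 mm wide, 34 mm under the axis.
- cradle_tilt (a joint): Angle of the seat on its pin, rad: 0 on its slope, as it starts (it rests there by its own weight, about 0.03 N m), 0.6 when level. The pin lies under the column's middle, so a column laid heavy end down holds the seat on its slope; laid heavy end up it tips the seat level. The cradle's base is fixed; its place and yaw vary.
- amber_bottle: Bystander: brown bottle 56 mm in diameter, 112 mm high, standing behind the column; origin under its centre.
- cutter: Bystander: orange tube cutter, 67 x 36 x 20 mm, lying near the bench's front edge in front of the cradle; origin under its centre.
There are look-alikes about, which are no part of the job. Of the things that look like the part that bears column_center, the larger one is meant.

How it is judged:
At the end, for the whole second after the job is handed in: The column lies still in both saddles, its centre within 6 mm of the seat's axis, its lower end within 8 mm of the foot, parallel to the seat within 0.1 rad, and the seat stays down on its slope (tilt below 0.06 rad), as it does only with the heavy end down (x of column_center in the frame of seat_center between -0.005 and 0.008 m and y of column_center in the frame of seat_center between -0.006 and 0.006 m and z of column_center in the frame of seat_center between -0.006 and 0.006 m and angle between the x axis of column_center and the x axis of seat_center, either way round below 0.1 rad and value of joint cradle_tilt below 0.06 rad and linear speed of column below 0.02 m/s); the robot touches nothing.
It fails at once if the bottle is moved more than 25 mm (distance of amber_bottle from where it was at the start of the episode above 0.025 m).
It fails at once if the tube cutter is moved more than 25 mm (distance of cutter from where it was at the start of the episode above 0.025 m).
It also fails if it takes over 67 s, if anything falls off the work surface, if the arm or the gripper's body presses on something with over 40 N, if the wrist force passes 120 N, or if a joint passes its speed limit or range.

## Robot

A 6-joint arm with a two-finger parallel gripper is mounted at the origin on a cart in front of the work surface, level with it; the furniture and walls round the work are solid. World frame = base frame: x ahead of the robot, y to its left, z up, the work surface at z = 0. Lengths are in m, angles in rad, forces in N, time in s.
With the tool pointing down it reaches from about 0.35 to 0.85 m from the base axis. Payload 8.1 kg.
Tool frame: the origin (TCP) lies at the very end of the fingers, on their centre line; the grasp point (between the pads) lies 19 mm behind it; z points along the fingers, y is the line along which they close (so a half turn about z gives the same grasp; the last joint's range is limited). The gripper opens to 93 mm and grips with 3 to 60 N. Pads are 15 mm wide; open, the fingers measure 128 mm over their backs; the gripper's body (75 mm by 188 mm) begins 65 mm behind the grasp point.
Start: joints at [1.093, 0.13, 1.488, -0, 1.523, -0.085], TCP at [0.23, 0.554, 0.192] pointing down, gripper open.
Joint ranges: [-2.96, 2.96], [-0.89, 2.26], [0.02, 2.5], [-1.34, 4.48], [0, 2.73], [-2.66, 2.66]. Speed limits (rad/s): [2.39, 2.39, 2.79, 3.14, 3.14, 3.14].

## Interface

Orientations are given as a rotation vector (axis times angle).
In Python, from plant import robot gives the robot as it stands. The module is installed in compiled form; this text tells all that it offers.
- The arm moves only by the tool play_rows, never from a script. Its argument "increments" is text: rows parted by semicolons, each of 5 numbers parted by spaces: the shift along the tool's x, y, z in mm, then the turn about the tool's z in degrees, then the closure, from -1 (fully open) to 1 (shut). In form: dx dy dz yaw claw; .... A call has 1 to 20 rows; each row is the pose to reach, as a shift and turn from the pose commanded when the call began, along the tool's axes at that moment; what a row does not reach only later rows make up. A row lasts 1/10 s, in which the tool goes at most 50 mm and 8.59 degrees, less where a joint would pass 70% of its speed; a pose out of reach is approached as far as the arm can. A call with a gripper value outside its range is refused whole. The fingers move at their own pace and stop on an object; "force" is the grip in N (left out, the last holds). Time passes only in rows, so rows that repeat a pose let the fingers close. It gives the time, the measured TCP pose, the force, the opening and the grip force at its end, in the units of the state.
- robot.read_state(): the state, without advancing time (a new reading comes with each control period).
- robot.read_camera(name): name is "scene" or "top" or "wrist"; returns the picture (480x640x3 uint8, blue, green, red); there is no depth.
- robot.calibration(name): a dict with "vertical_fov" (degrees; the focal length in pixels is half the picture's height over the tangent of half this angle, whatever the lens; pixels are square), "cx", "cy" (the principal point, pixels), "rvec" (rotation vector, rad) and "tvec" (3), from world to camera coordinates, as OpenCV has them. Camera axes: x right, y down, z forward; pixel columns grow to the right and rows downward; lengths in m; the calibration is good to about 2 mm. A picture is of the moment at which its call begins: read the wrist's pose just before it. calibration takes no time and is no camera call; for the wrist camera it gives the pose at the moment of the call.
- robot.close_job(): hands the job in; it is judged then, once.
Trained networks look in the newest picture that a camera, given by its name, has taken for a name from the list of things; names that differ only in an ending like _2 or _b are one class to them, and where a whole thing is asked for, a point or a joint stands for the part that bears it (a point fixed in the world has none). Each returns a list of dicts, best first, with "conf" (0 to 1); they miss things now and then, are a little off and sometimes report something else, mostly with a low value. They report only what shows in the picture. A call takes as long as a camera call. They do not tell look-alikes from the thing itself.
- robot.recognise(camera, query): "centre" ([x, y, z] in m, in world coordinates, good to about 4 mm: the middle of the surface that is visible of it).
- robot.regions_of(camera, query): "pixels" (480x640 bool, what is visible of it).
- robot.landmark_of(camera, query): "centre" ([x, y, z] in m, in world coordinates, good to about 4 mm: a listed point, or the origin of a listed thing).
The state is a dict: "t": time; "q": joint angles; "dq": joint speeds; "joint_torque": joint torques, N m; "tool_pos": TCP position; "orientation": TCP orientation; "force": force on the tool from outside, world axes, zero at the start; "wrist_torque": the same for the moment, N m; "opening": finger opening in m; "gripper_force": force on a finger pad.
Only numpy, scipy, OpenCV 4.12 (cv2) and the standard library are available. Lean on these libraries where they do the work, as an engineer would, in place of code of your own. Each camera call takes 0.05 s, during which the arm holds its last target. There are 200 camera calls.

## Working session

There is one attempt and no reset: what is moved stays moved. The work goes in short steps, Python scripts to look and compute and a tool call to move; the robot and the scene stay as the last step left them, time stands still between calls to the robot, and variables do not carry over. Pictures are saved under pics/ and viewed, at most 10 in all, crops included, and the job is handed in when it is done.

Besides the shell and the picture viewer there is one more tool, called as a command line: name --argument value ..., lists and objects as JSON in quotes. play_rows: Moves the arm, as the interface text tells. Its arguments: {"type":"object","properties":{"increments":{"type":"string"},"force":{"type":"number"}},"required":["increments"]}

```bash
mkdir -p pics; python3 - <<'E'
from plant import robot
import cv2,numpy as np
a=robot.read_camera("scene");b=robot.read_camera("top")
cv2.imwrite("pics/s.png",a);cv2.imwrite("pics/t.png",b)
for c in ("scene","top"):
  k=robot.calibration(c);print(c,k)
  for q in ("column_center","seat_center","amber_bottle","cutter"):
    print(q,[(np.round(d["centre"],3),round(d["conf"],2)) for d in robot.landmark_of(c,q)])
  print('col rec',[(np.round(d["centre"],3),round(d["conf"],2)) for d in robot.recognise(c,"column_center")])
  for d in robot.regions_of(c,"column_center"):
    m=d["pixels"];ys,xs=np.nonzero(m);print(m.sum(),xs.mean(),ys.mean(),cv2.minAreaRect(np.c_[xs,ys].astype(np.float32)),d["conf"])
print(robot.read_state())
E
```

```text
scene {'vertical_fov': 53.18411273810476, 'cx': 315.4313765264755, 'cy': 242.4741483360257, 'rvec': array([ 1.16698548, -1.92473516,  1.24206711]), 'tvec': array([0.24307047, 0.28860918, 0.44317836])}
column_center [(array([ 0.411, -0.019,  0.022]), 0.93), (array([ 0.49 , -0.137,  0.021]), 0.74)]
seat_center [(array([0.532, 0.167, 0.118]), 0.95)]
amber_bottle [(array([ 0.698, -0.079, -0.002]), 0.86)]
cutter [(array([ 0.696, -0.075, -0.003]), 0.61), (array([0.375, 0.115, 0.005]), 0.56)]
col rec [(array([ 0.403, -0.011,  0.026]), 0.68), (array([ 0.468, -0.129,  0.03 ]), 0.57)]
1519 392.85385121790654 279.7643186306781 ((391.84332275390625, 278.1606140136719), (82.14728546142578, 26.264562606811523), 32.19573211669922) 0.97
1119 356.01251117068813 316.49419124218053 ((356.71807861328125, 316.0048828125), (21.439390182495117, 73.634765625), 74.1808090209961) 0.91
1227 310.47840260798694 230.3276283618582 ((310.5, 228.5), (55.0, 25.0), 90.0) 0.18
top {'vertical_fov': 46.29799676396723, 'cx': 306.96968962214555, 'cy': 228.4686101314833, 'rvec': array([ 2.11802483, -2.13768299,  0.15770043]
[... 679 characters left out ...]
0.69
{'t': 0.7, 'q': array([ 1.09259986e+00,  1.30398220e-01,  1.48817025e+00,  3.19052465e-06,
        1.52300474e+00, -8.54010978e-02]), 'dq': array([-9.03334692e-04,  1.66531008e-04,  8.81195980e-06, -6.81242578e-04,
        1.55672144e-04, -2.61277863e-03]), 'joint_torque': array([-3.84037412e-04, -5.59555578e+01, -4.91968954e+01,  7.67368753e-02,
        2.15708261e-02,  1.65414843e-05]), 'tool_pos': array([0.22965012, 0.55432967, 0.19185264]), 'orientation': array([6.13042435e-01, 3.08119597e+00, 3.07318836e-05]), 'force': array([ 0.38729761,  0.42658133, -0.03879916]), 'wrist_torque': array([-0.00172138, -0.07451133, -0.01354771]), 'gripper_force': 0.0, 'opening': 0.09323052693113325}
```

View pics/s.png

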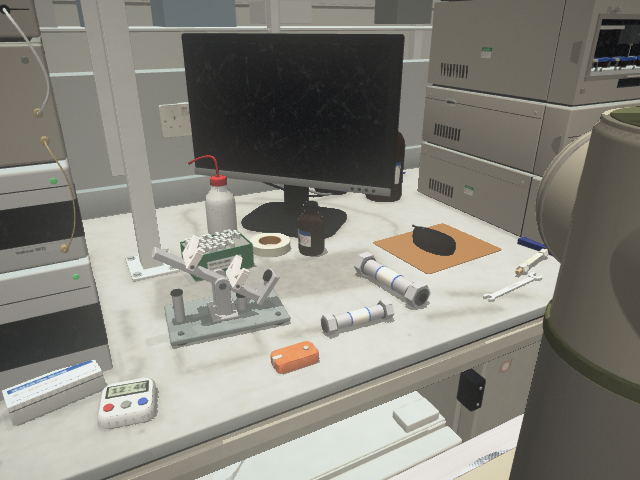

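View pics/t.png

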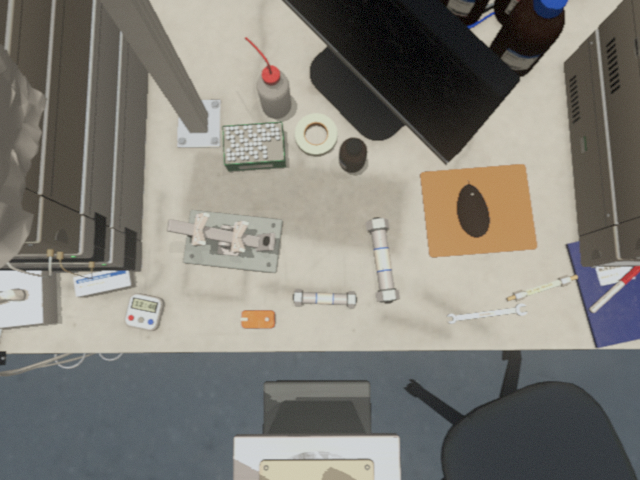

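The large column with blue bands lies at top-image (382,260), roughly along world x. The cradle is at (235,240), with its foot on the right at (268,242) and its upper end on the left at (175,228). The smaller look-alike is at (324,298). Next I compute the yaws.

```bash
cat > h.py <<'E'
from plant import robot
import cv2,numpy as np
from scipy.spatial.transform import Rotation as R
def unproj(c,px,z,k=None):
    k=k or robot.calibration(c);f=240/np.tan(np.radians(k["vertical_fov"])/2)
    M=cv2.Rodrigues(np.array(k["rvec"]))[0];C=-M.T@k["tvec"]
    px=np.atleast_2d(px).astype(float)
    d=np.c_[(px[:,0]-k["cx"])/f,(px[:,1]-k["cy"])/f,np.ones(len(px))]@M
    return C+d*((z-C[2])/d[:,2])[:,None]
def axis(p):
    c=p.mean(0)
    u=np.linalg.svd((p-c)[:,:2],full_matrices=False)[2][0]
    a=(p-c)[:,:2]@u; b=(p-c)[:,:2]@np.array([-u[1],u[0]])
    m=c[:2]+u*(a.max()+a.min())/2+np.array([-u[1],u[0]])*(b.max()+b.min())/2
    return m,np.degrees(np.arctan2(u[1],u[0]))%180,a.max()-a.min(),b.max()-b.min()
def mask_axis(c,q,z,k=None):
    out=[]
    for d in robot.regions_of(c,q):
        ys,xs=np.nonzero(d["pixels"]);out.append((axis(unproj(c,np.c_[xs,ys],z,k)),round(d["conf"],2)))
    return out
def togo(xy,z,yawx=None):
    "shift in tool axes (mm) from the measured pose, and turn to bring tool x onto world heading yawx mod 180"
    s=robot.read_state();r=R.from_rotvec(s["orientation"]).as_matrix()
    d=r.T@(np.r_[xy,z]-s["tool_pos"])*1000
    h=np.degrees(np.arctan2(r[1,0],r[0,0]))
    t=None if yawx is None else ((-(yawx-h)+90)%180-90)
    return np.round(d,1),h,t,s["t"],s["q"].round(2)
E
python3 - <<'E'
from h import *
robot.read_camera("top")
for q,z in(("column_center",.02),("cradle_tilt",.1)):
  for o in mask_axis("top",q,z):print(q,o)
p=unproj("top",[(191,210),(283,219),(184,262),(277,272)],.015)
print(p)
for a,b in((0,1),(2,3)):print(np.degrees(np.arctan2(*(p[a]-p[b])[1::-1])))
p=unproj("top",[(377,222),(388,297)],.02);print(p,np.degrees(np.arctan2(*(p[0]-p[1])[1::-1])))
print(togo((.488,-.136),.15,0))
E
```

```text
column_center ((array([ 0.41540567, -0.02032442]), np.float64(87.43565887300302), np.float64(0.1243019689933635), np.float64(0.03339958598294826)), 0.78)
column_center ((array([ 0.48961706, -0.13519187]), np.float64(6.71822515303009), np.float64(0.17328287565754963), np.float64(0.04640429987443206)), 0.73)
cradle_tilt ((array([0.53329458, 0.17472017]), np.float64(79.30164730009126), np.float64(0.20683315378970468), np.float64(0.06521656706382566)), 0.7)
[[0.59511802 0.24902109 0.015     ]
 [0.57441744 0.06146709 0.015     ]
 [0.48889949 0.26033549 0.015     ]
 [0.46707712 0.07353136 0.015     ]]
83.70168264102122
83.3369324728123
[[ 0.56529177 -0.12782072  0.02      ]
 [ 0.41544384 -0.14516641  0.02      ]] 6.602902615153798
(array([-502.9, -538.9,   41.8]), np.float64(157.49364074474377), np.float64(-22.50635925525623), 0.85, array([ 1.09,  0.13,  1.49,  0.  ,  1.52, -0.09]))
```

play_rows --increments "-503 -539 -20 -29 -1;-503 -539 -20 -29 -1;-503 -539 -20 -29 -1;-503 -539 -20 -29 -1;-503 -539 -20 -29 -1;-503 -539 -20 -29 -1;-503 -539 -20 -29 -1;-503 -539 -20 -29 -1;-503 -539 -20 -29 -1;-503 -539 -20 -29 -1;-503 -539 -20 -29 -1;-503 -539 -20 -29 -1;-503 -539 -20 -29 -1;-503 -539 -20 -29 -1;-503 -539 -20 -29 -1;-503 -539 -20 -29 -1;-503 -539 -20 -29 -1;-503 -539 -20 -29 -1;-503 -539 -20 -29 -1;-503 -539 -20 -29 -1"

```text
t: 2.85
tool_pos: [0.488, -0.1351, 0.2121]
orientation: [-0.181, 3.136, -0.0]
force: [-0.1, -0.7, 0.2]
opening: 0.0929
gripper_force: 0.0
```

```bash
python3 - <<'E'
from h import *
k=robot.calibration("wrist");a=robot.read_camera("wrist");cv2.imwrite("pics/w1.png",a)
for o in mask_axis("wrist","column_center",.02,k):print(o)
print([(np.round(d["centre"],4),round(d["conf"],2)) for d in robot.landmark_of("wrist","column_center")])
print(togo((.489,-.136),.03,6.7))
E
```

```text
((array([ 0.49033004, -0.13598849]), np.float64(6.745082548768054), np.float64(0.17468083163091827), np.float64(0.04579604905822175)), 0.72)
((array([ 0.41457636, -0.02072291]), np.float64(86.81603335801087), np.float64(0.1289678401374289), np.float64(0.03498509269412451)), 0.65)
[(array([ 0.4136, -0.0201,  0.0159]), 0.92), (array([ 0.4856, -0.1326,  0.02  ]), 0.64)]
(array([ -0.8,  -0.5, 182. ]), np.float64(-173.4428383528547), np.float64(-0.14283835285468172), 3.0, array([-0.37, -0.13,  1.71,  0.  ,  1.56, -2.06]))
```

View pics/w1.png

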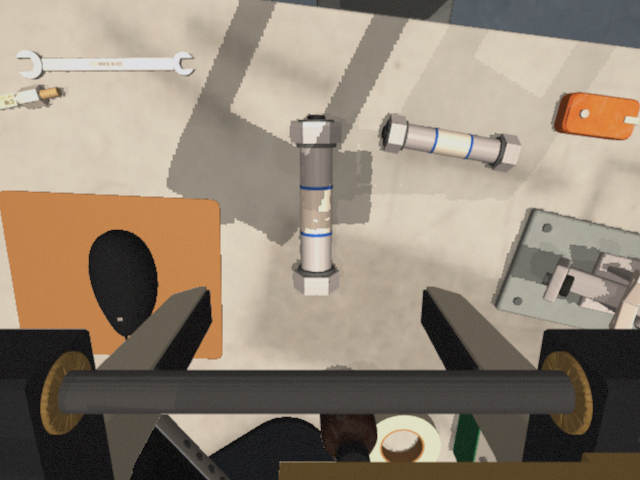

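play_rows --increments "-2 -0.5 50 0 -1;-2 -0.5 100 0 -1;-2 -0.5 140 0 -1;-2 -0.5 170 0 -1;-2 -0.5 190 0 -1;-2 -0.5 200 0 -1;-2 -0.5 207 0 -1;-2 -0.5 208 0 -1;-2 -0.5 208 0 -1;-2 -0.5 208 0 1;-2 -0.5 208 0 1;-2 -0.5 208 0 1;-2 -0.5 208 0 1;-2 -0.5 208 0 1;-2 -0.5 208 0 1;-2 -0.5 208 0 1;-2 -0.5 208 0 1;-2 -0.5 208 0 1" --force 40

```text
t: 4.8
tool_pos: [0.49, -0.1364, 0.0038]
orientation: [0.178, -3.136, -0.0]
force: [0.4, 1.1, 0.2]
opening: 0.0254
gripper_force: 0.0
```

play_rows --increments "0 0 -10 0 1;0 0 -30 0 1;0 0 -60 0 1;0 0 -90 0 1;0 0 -110 0 1;0 0 -120 0 1;0 0 -120 0 1;0 0 -120 0 1;0 0 -120 0 1;0 0 -120 0 1;0 0 -120 0 1"

```text
t: 5.9
tool_pos: [0.4895, -0.1362, 0.1228]
orientation: [0.178, -3.135, -0.001]
force: [-0.8, 0.4, 0.6]
opening: 0.0005
gripper_force: 0.0
```

```bash
python3 - <<'E'
from h import *
cv2.imwrite("pics/s2.png",robot.read_camera("scene")[180:360,240:560])
k=robot.calibration("wrist");a=robot.read_camera("wrist");cv2.imwrite("pics/w2.png",a)
for o in mask_axis("wrist","column_center",.12,k):print(o)
s=robot.read_state();r=R.from_rotvec(s["orientation"]).as_matrix();print(s, r.T@s["wrist_torque"],r)
E
```

```text
((array([ 0.41462144, -0.06251776]), np.float64(87.22090092143576), np.float64(0.08670253003775989), np.float64(0.022712461128072483)), 0.89)
((array([ 0.45771009, -0.1402152 ]), np.float64(6.683084588145347), np.float64(0.10071700128478009), np.float64(0.030629169412761413)), 0.82)
{'t': 6.05, 'q': array([-3.72375210e-01, -7.49329505e-02,  1.82336994e+00,  1.39417950e-05,
        1.39376098e+00, -2.05648936e+00]), 'dq': array([-0.00110419, -0.00219979, -0.00289379, -0.00083489,  0.00056929,
        0.00097316]), 'joint_torque': array([ 1.99226788e-04, -4.37234437e+01, -4.76075006e+01, -4.94571752e-02,
        6.93053612e-02,  4.27096131e-05]), 'tool_pos': array([ 0.48988613, -0.13637557,  0.12348657]), 'orientation': array([ 1.77869287e-01, -3.13600770e+00, -4.15071499e-04]), 'force': array([-0.1309033 , -0.33763463,  0.15078238]), 'wrist_torque': array([ 2.27301593e-02,  1.70273742e-02, -7.44727780e-06]), 'gripper_force': 0.0, 'opening': 0.0005842247010403008} [-2.45097217e-02  1.43480037e-02 -1.28764726e-06] [[-9.93586534e-01 -1.13072932e-01 -5.58842767e-04]
 [-1.13073076e-01  9.93586647e-01  2.33016634e-04]
 [ 5.28910837e-04  2.94712260e-04 -9.99999817e-01]]
```

View pics/w2.png

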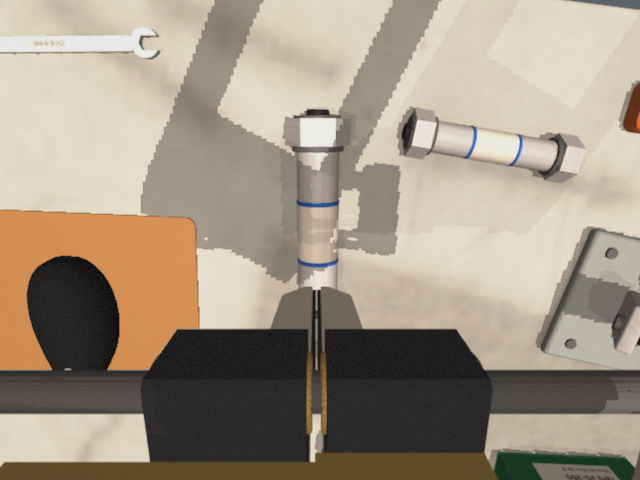

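View pics/s2.png

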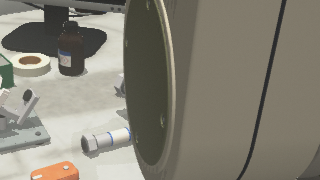

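The grasp missed: the fingers are fully shut and the column is still on the bench. I'll find out where it lies relative to the TCP.

```bash
python3 - <<'E'
from h import *
robot.read_camera("top")
for o in mask_axis("top","column_center",.02):print(o)
k=robot.calibration("wrist");f=240/np.tan(np.radians(k["vertical_fov"])/2)
K=np.array([[f,0,k["cx"]],[0,f,k["cy"]],[0,0,1]])
s=robot.read_state();p=s["tool_pos"]
print(cv2.projectPoints(np.array([p,p+[0,0,.019],[.49,-.136,.02],[.49,-.136,.035],p*[1,1,0]]),k["rvec"],k["tvec"],K,None)[0][:,0])
print(unproj("wrist",[(318,204),(318,264),(317,150),(317,110)],.035,k), k["tvec"])
M=cv2.Rodrigues(k["rvec"])[0];print(-M.T@k["tvec"],M)
E
```

```text
((array([ 0.44165642, -0.13856605]), np.float64(10.18418225247774), np.float64(0.07681248905816745), np.float64(0.047171706842931156)), 0.8)
((array([ 0.41571434, -0.00353908]), np.float64(87.96636696574444), np.float64(0.0945826027545904), np.float64(0.031357309405724385)), 0.72)
[[318.5253663  281.61356421]
 [318.76654535 296.68027275]
 [318.21825799 231.13435472]
 [318.3258192  236.30545414]
 [317.61777911 224.91563961]]
[[ 0.4668589  -0.13891359  0.035     ]
 [ 0.51072962 -0.13383351  0.035     ]
 [ 0.4303962  -0.14381327  0.035     ]
 [ 0.40495    -0.14674258  0.035     ]] [ 0.19245501 -0.46771847  0.19615973]
[ 0.41543673 -0.14617297  0.31673953] [[-1.13747972e-01  9.93509634e-01  7.67923393e-05]
 [ 9.55526652e-01  1.09378091e-01  2.73870863e-01]
 [ 2.72084942e-01  3.12256323e-02 -9.61766471e-01]]
```

play_rows --increments "0 0 0 0 -1;0 0 0 0 -1;0 0 0 0 -1;0 0 0 0 -1;0 0 0 0 -1;0 0 0 0 -1;0 0 0 0 -1;0 0 0 0 -1;0 0 0 0 -1;0 0 0 0 -1;0 0 40 0 -1;0 0 80 0 -1;0 0 105 0 -1;0 0 115 0 -1;0 0 120 0 -1;0 0 120.5 0 -1;0 0 120.5 0 -1"

```text
t: 7.85
tool_pos: [0.4914, -0.1369, 0.0049]
orientation: [-0.178, 3.134, -0.002]
force: [0.1, 0.3, 0.5]
opening: 0.093
gripper_force: 0.0
```

play_rows --increments "0 0 0 0 1;0 0 0 0 1;0 0 0 0 1;0 0 0 0 1;0 0 0 0 1;0 0 0 0 1"

```text
t: 8.45
tool_pos: [0.4901, -0.1364, 0.0033]
orientation: [-0.178, 3.137, -0.0]
force: [0.1, 0.4, 0.2]
opening: 0.0492
gripper_force: 0.0
```

play_rows --increments "0 0 0 0 1;0 0 0 0 1;0 0 0 0 1;0 0 0 0 1;0 0 0 0 1;0 0 0 0 1"

```text
t: 9.05
tool_pos: [0.4901, -0.1357, 0.0038]
orientation: [0.178, -3.136, -0.002]
force: [-2.8, 4.3, 6.6]
opening: 0.0192
gripper_force: 30.6
```

```bash
python3 - <<'E'
from h import *
cv2.imwrite("pics/w3.png",robot.read_camera("wrist"))
s=robot.read_state();print(s["opening"],s["gripper_force"],s["tool_pos"],s["force"])
E
```

```text
0.01916404912150821 30.60716841107933 [ 0.49005446 -0.13571792  0.00380874] [-3.18141139  3.8830288   5.69650979]
```

View pics/w3.png

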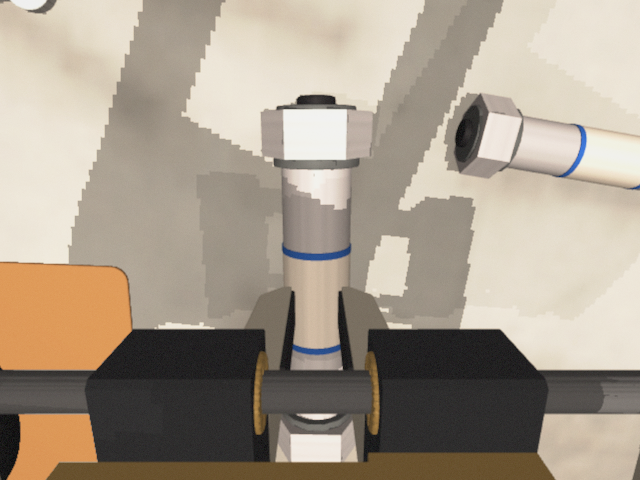

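The fingers are closed to 19 mm, less than the 30 mm tube. They hide the tube's edges at (293–345, 300) and feel about 6 N upwards, so they are sitting too high on the tube. I'll open and probe lower in small steps.

play_rows --increments "0 0 0 0 -1;0 0 0 0 -1;0 0 0 0 -1;0 0 0 0 -1;0 0 0 0 -1;0 0 1 0 -1;0 0 2 0 -1;0 0 3 0 -1;0 0 4 0 -1;0 0 4 0 -1"

```text
t: 10.1
tool_pos: [0.4899, -0.1364, -0.0009]
orientation: [0.178, -3.136, -0.0]
force: [-1.1, -0.0, -0.3]
opening: 0.0916
gripper_force: 0.0
```

```bash
python3 - <<'E'
from h import *
s=robot.read_state();print(s["tool_pos"],s["force"],s["opening"])
robot.read_camera("top")
for o in mask_axis("top","column_center",.02):print(o)
E
```

```text
[ 0.48990425 -0.13636016 -0.00089529] [-1.08879081 -0.021361   -0.25226472] 0.09162269087390527
((array([ 0.41605893, -0.00071236]), np.float64(88.41793005916396), np.float64(0.08863235409725992), np.float64(0.03146141124470686)), 0.91)
((array([ 0.704815  , -0.08034894]), np.float64(172.02450921390604), np.float64(0.07591236909568659), np.float64(0.056702624556983064)), 0.74)
((array([ 0.43706326, -0.14172939]), np.float64(4.508596248050793), np.float64(0.06336424074607992), np.float64(0.044255671789152976)), 0.62)
```

play_rows --increments "0 0 2 0 -1;0 0 4 0 -1;0 0 6 0 -1;0 0 6 0 -1"

```text
t: 10.6
tool_pos: [0.4897, -0.1363, -0.0071]
orientation: [0.178, -3.136, -0.0]
force: [-0.2, -0.9, -0.2]
opening: 0.093
gripper_force: 0.0
```

play_rows --increments "0 0 2 0 -1;0 0 4 0 -1;0 0 6 0 -1;0 0 6 0 -1"

```text
t: 11.0
tool_pos: [0.4898, -0.1364, -0.0131]
orientation: [0.178, -3.136, -0.0]
force: [-0.1, 0.6, -1.3]
opening: 0.0927
gripper_force: 0.0
```

The reported TCP is below the bench and there is still no contact, so the real fingertips are higher than reported. I'll keep probing.

play_rows --increments "0 0 2 0 -1;0 0 4 0 -1;0 0 5 0 -1;0 0 5 0 -1"

```text
t: 11.4
tool_pos: [0.4899, -0.1364, -0.0179]
orientation: [0.178, -3.136, -0.0]
force: [-0.1, -0.4, -0.5]
opening: 0.0931
gripper_force: 0.0
```

play_rows --increments "0 0 1 0 -1;0 0 2 0 -1;0 0 3 0 -1;0 0 3 0 -1"

```text
t: 11.8
tool_pos: [0.49, -0.1364, -0.0208]
orientation: [0.178, -3.136, -0.0]
force: [-0.1, 0.0, -0.1]
opening: 0.0933
gripper_force: 0.0
```

play_rows --increments "0 0 0 0 1;0 0 0 0 1;0 0 0 0 1;0 0 0 0 1;0 0 0 0 1;0 0 0 0 1;0 0 0 0 1;0 0 0 0 1;0 0 0 0 1;0 0 0 0 1;0 0 0 0 1"

```text
t: 12.9
tool_pos: [0.49, -0.136, -0.0207]
orientation: [0.178, -3.136, -0.001]
force: [-1.2, 4.3, 2.3]
opening: 0.0293
gripper_force: 40.0
```

```bash
python3 - <<'E'
from h import *
s=robot.read_state();r=R.from_rotvec(s["orientation"]).as_matrix();print(s["tool_pos"],s["force"],s["opening"],s["gripper_force"],r.T@s["wrist_torque"])
E
```

```text
[ 0.49002714 -0.13604829 -0.02065847] [-1.16380818  4.29217816  2.32981755] 0.029297415256773193 40.00040664570406 [-0.70397841  0.02706734  0.00428954]
```

Good grip now at 29.3 mm and 40 N. Lift and weigh.

play_rows --increments "0 0 -5 0 1;0 0 -15 0 1;0 0 -30 0 1;0 0 -55 0 1;0 0 -85 0 1;0 0 -115 0 1;0 0 -140 0 1;0 0 -150 0 1;0 0 -150 0 1;0 0 -150 0 1;0 0 -150 0 1"

```text
t: 14.0
tool_pos: [0.4888, -0.136, 0.1274]
orientation: [0.178, -3.134, -0.002]
force: [0.8, -0.0, -6.1]
opening: 0.0297
gripper_force: 40.0
```

```bash
python3 - <<'E'
from h import *
k=robot.calibration("wrist");cv2.imwrite("pics/w4.png",robot.read_camera("wrist"))
for i in range(3):
  s=robot.read_state();r=R.from_rotvec(s["orientation"]).as_matrix();print(s["tool_pos"],s["force"],s["opening"],s["gripper_force"],r.T@s["wrist_torque"])
  robot.read_camera("scene")
print(r[:,0],s["q"])
E
```

```text
[ 0.48881167 -0.13598067  0.12739427] [-1.20217008  0.19336056 -6.297877  ] 0.029407715184899468 39.99842958524823 [-0.01911869 -0.1407303  -0.01400497]
[ 0.48896939 -0.13602626  0.12759799] [ 0.58440315  0.18862281 -6.03217133] 0.02951957044202341 39.998236920218915 [-0.08746256 -0.1536431  -0.09064659]
[ 0.48916162 -0.13612126  0.12787951] [-0.34805248  1.04067413 -5.94738453] 0.029600816883294065 39.99812463065609 [-0.00481031 -0.09877448  0.03899909]
[-0.99358406 -0.11307365  0.00225125] [-3.72388706e-01 -7.84758243e-02  1.81850829e+00 -3.59964402e-05
  1.40408712e+00 -2.05649401e+00]
```

View pics/w4.png

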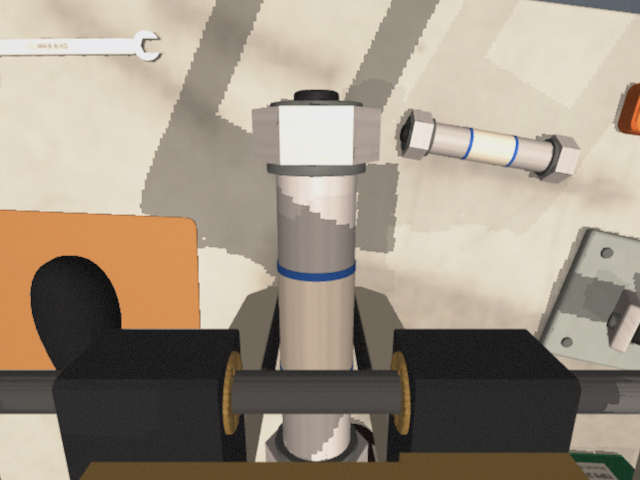

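Weight is about 6 N and the torque about tool y is about −0.13 N·m. That puts the heavy end at tool +x, the near end (top of the wrist image). Putting that end at the foot in this grasp would exceed the joint 6 range. I'll set the column down, turn the hand 180° and regrasp.

play_rows --increments "0 0 40 0 1;0 0 80 0 1;0 0 115 0 1;0 0 135 0 1;0 0 143 0 1;0 0 147 0 1;0 0 148 0 1;0 0 148 0 1;0 0 148 0 -1;0 0 148 0 -1;0 0 148 0 -1;0 0 148 0 -1;0 0 148 0 -1;0 0 148 0 -1;0 0 148 0 -1;0 0 120 0 -1;0 0 85 0 -1;0 0 80 0 -1"

```text
t: 16.0
tool_pos: [0.493, -0.1376, 0.0538]
orientation: [-0.178, 3.131, -0.004]
force: [0.8, -0.3, 1.0]
opening: 0.093
gripper_force: 0.0
```

play_rows --increments "0 0 0 90 -1;0 0 0 90 -1;0 0 0 90 -1;0 0 0 90 -1;0 0 0 90 -1;0 0 0 90 -1;0 0 0 90 -1;0 0 0 90 -1;0 0 0 90 -1;0 0 0 90 -1;0 0 0 90 -1;0 0 0 90 -1"

```text
t: 17.2
tool_pos: [0.4897, -0.1363, 0.0487]
orientation: [-2.093, -2.342, 0.0]
force: [-0.1, -0.5, 0.8]
opening: 0.0932
gripper_force: 0.0
```

play_rows --increments "0 0 0 90 -1;0 0 0 90 -1;0 0 0 90 -1;0 0 0 90 -1;0 0 0 90 -1;0 0 0 90 -1;0 0 0 90 -1;0 0 0 90 -1;0 0 0 90 -1;0 0 0 90 -1;0 0 0 90 -1;0 0 0 90 -1"

```text
t: 18.4
tool_pos: [0.4898, -0.1364, 0.0489]
orientation: [-3.136, -0.18, 0.001]
force: [-0.1, 0.5, -1.4]
opening: 0.0928
gripper_force: 0.0
```

```bash
python3 - <<'E'
from h import *
k=robot.calibration("wrist");a=robot.read_camera("wrist")
for o in mask_axis("wrist","column_center",.02,k):print(o)
hsv=cv2.cvtColor(a,cv2.COLOR_BGR2HSV);m=((hsv[...,0]>100)&(hsv[...,0]<125)&(hsv[...,1]>150)).astype(np.uint8)
n,_,st,c=cv2.connectedComponentsWithStats(m)
for i in range(1,n):
  if st[i,4]>15:print(st[i],unproj("wrist",c[i],.035,k)[0])
print(togo((.490,-.136),-.0207,6.7))
E
```

```text
((array([ 0.42184594, -0.02468858]), np.float64(85.37718440453459), np.float64(0.12375638381112994), np.float64(0.028090363980830292)), 0.68)
((array([ 0.4997565 , -0.13744767]), np.float64(6.590652485544467), np.float64(0.15396602818960453), np.float64(0.04626389196490317)), 0.56)
[291 229  54   9 222] [ 0.51284489 -0.13550211  0.035     ]
[292 304  51  11 172] [ 0.46938223 -0.14036282  0.035     ]
(array([ 0.1, -0.3, 69.8]), np.float64(6.71485803651875), np.float64(0.014858036518745621), 18.5, array([-0.37,  0.  ,  1.89, -0.  ,  1.25,  1.08]))
```

play_rows --increments "0.5 0 35 0 -1;0.5 0 55 0 -1;0.5 0 66 0 -1;0.5 0 69 0 -1;0.5 0 69 0 -1;0.5 0 69 0 1;0.5 0 69 0 1;0.5 0 69 0 1;0.5 0 69 0 1;0.5 0 69 0 1;0.5 0 69 0 1;0.5 0 69 0 1;0.5 0 69 0 1;0.5 0 69 0 1;0.5 0 69 0 1;0.5 0 69 0 1" --force 40

```text
t: 20.1
tool_pos: [0.4906, -0.1366, -0.0196]
orientation: [3.136, 0.178, 0.0]
force: [0.9, -1.5, 0.3]
opening: 0.0297
gripper_force: 40.0
```

play_rows --increments "0 0 -5 0 1;0 0 -20 0 1;0 0 -50 0 1;0 0 -90 0 1;0 0 -130 0 1;0 0 -170 0 1;0 0 -195 0 1;0 0 -200 0 1;0 0 -200 0 1"

```text
t: 21.0
tool_pos: [0.4909, -0.1364, 0.1811]
orientation: [3.136, 0.178, 0.002]
force: [0.7, 0.2, -7.0]
opening: 0.0295
gripper_force: 40.0
```

```bash
python3 - <<'E'
from h import *
k=robot.calibration("wrist");a=robot.read_camera("wrist")
for i in range(2):
  s=robot.read_state();r=R.from_rotvec(s["orientation"]).as_matrix();print(s["tool_pos"],s["force"],s["opening"],s["gripper_force"],r.T@s["wrist_torque"])
  robot.read_camera("top")
print([(np.round(d["centre"],4),round(d["conf"],2)) for d in robot.landmark_of("top","seat_center")])
print(togo((.529,.167),.25,83.5))
E
```

```text
[ 0.48991392 -0.1360531   0.17929522] [-0.21401543 -0.32470869 -7.44795192] 0.029655400908258515 39.99740811763331 [ 0.01935243 -0.07492184 -0.02024827]
[ 0.48934003 -0.13585392  0.17828901] [ 1.24114169  0.16086536 -5.82181181] 0.02942196550050402 39.99740250175819 [ 0.05777972 -0.0124108   0.04034458]
[(array([0.5345, 0.1681, 0.1184]), 0.62)]
(array([  73.6, -296.5,  -71.8]), np.float64(6.492904574431215), np.float64(-77.00709542556879), 21.2, array([-0.37, -0.11,  1.76,  0.  ,  1.5 ,  1.09]))
```

play_rows --increments "0 0 0 0 1;0 0 0 0 1;0 0 0 0 1;0 0 0 0 1"

```text
t: 21.6
tool_pos: [0.4905, -0.1364, 0.1801]
orientation: [-3.136, -0.178, 0.0]
force: [-0.2, 0.1, -6.2]
opening: 0.03
gripper_force: 40.0
```

```bash
python3 - <<'E'
from h import *
T=[];Fs=[]
for i in range(8):
  s=robot.read_state();r=R.from_rotvec(s["orientation"]).as_matrix();T.append(r.T@s["wrist_torque"]);Fs.append(s["force"])
  a=robot.read_camera("wrist")
print(np.round(T,3),np.mean(Fs,0),s["q"].round(2),s["tool_pos"])
cv2.imwrite("pics/w5.png",a)
E
```

```text
[[-0.046 -0.009 -0.008]
 [ 0.002  0.009  0.037]
 [ 0.012 -0.058 -0.028]
 [-0.001 -0.021  0.017]
 [ 0.015 -0.004  0.059]
 [ 0.034 -0.011  0.039]
 [ 0.048  0.022  0.018]
 [ 0.01  -0.071  0.041]] [-4.21929576e-03  3.20166300e-01 -6.15268427e+00] [-0.37 -0.11  1.75 -0.    1.5   1.09] [ 0.49058898 -0.13639852  0.18039155]
```

View pics/w5.png

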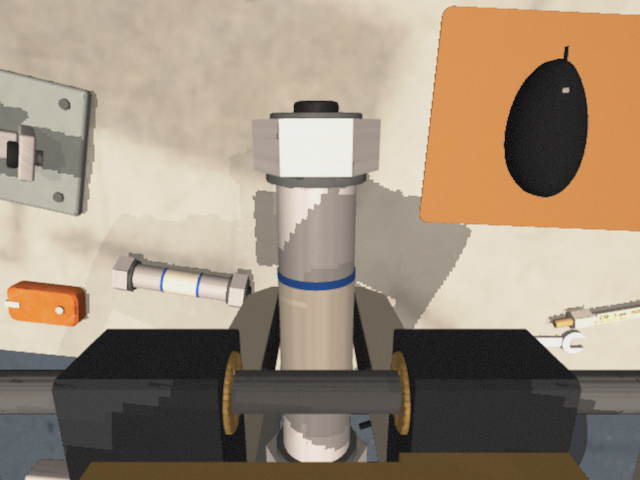

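The torque reads ambiguous now, at about −0.02. The grip also seems about 3 mm off towards end A. A droop test will settle it: lower the hand, ease the grip, and track the visible end (A, tool +x) numerically.

play_rows --increments "0 0 40 0 1;0 0 80 0 1;0 0 80 0 1;0 0 80 0 1;0 0 80 0 1" --force 20

```text
t: 22.5
tool_pos: [0.4922, -0.137, 0.103]
orientation: [3.135, 0.178, 0.005]
force: [0.3, -0.1, -4.7]
opening: 0.0298
gripper_force: 20.0
```

```bash
cat >> h.py <<'E'
def bands(n=1):
    for j in range(n):
        k=robot.calibration("wrist");s=robot.read_state();a=robot.read_camera("wrist")
        r=R.from_rotvec(s["orientation"]).as_matrix();print("Ty",(r.T@s["wrist_torque"]).round(3),"Fz",s["force"].round(1),"g",s["gripper_force"].round(1),s["opening"].round(4),s["t"],s["tool_pos"].round(4))
    hsv=cv2.cvtColor(a,cv2.COLOR_BGR2HSV);m=((hsv[...,0]>100)&(hsv[...,0]<125)&(hsv[...,1]>150)).astype(np.uint8)
    for st in cv2.connectedComponentsWithStats(m)[2][1:]:
        if st[4]>40 and 220<st[0]<400:print("band",st)
    print("light hex rows", [int(v) for v in np.nonzero(a[60:260,316].min(1)>225)[0][[0,-1]]+60] if (a[60:260,316].min(1)>225).any() else None, a[60:230:10,316].mean(1).astype(int))
    return a
E
python3 - <<'E'
from h import *
cv2.imwrite("pics/x1.png",bands(3))
E
```

```text
Traceback (most recent call last):
  File "h.py", line 31, in bands
    r=R.from_rotvec(s["orientation"]).as_matrix();print("Ty",(r.T@s["wrist_torque"]).round(3),"Fz",s["force"].round(1),"g",s["gripper_force"].round(1),s["opening"].round(4),s["t"],s["tool_pos"].round(4))
                                                                                                                           ^^^^^^^^^^^^^^^^^^^^^^^^
AttributeError: 'float' object has no attribute 'round'
```

play_rows --increments "0 0 0 0 1;0 0 0 0 1;0 0 0 0 1;0 0 0 0 1" --force 12

```text
t: 22.95
tool_pos: [0.4907, -0.1364, 0.1006]
orientation: [3.136, 0.178, 0.001]
force: [-0.3, -0.7, -5.6]
opening: 0.0297
gripper_force: 12.0
```

```bash
python3 - <<'E'
from h import *
cv2.imwrite("pics/x2.png",bands(3))
E
```

```text
Traceback (most recent call last):
  File "h.py", line 31, in bands
    r=R.from_rotvec(s["orientation"]).as_matrix();print("Ty",(r.T@s["wrist_torque"]).round(3),"Fz",s["force"].round(1),"g",s["gripper_force"].round(1),s["opening"].round(4),s["t"],s["tool_pos"].round(4))
                                                                                                                           ^^^^^^^^^^^^^^^^^^^^^^^^
AttributeError: 'float' object has no attribute 'round'
```

```bash
sed -i 's/s\["gripper_force"\].round(1)/round(float(s["gripper_force"]),1)/;s/s\["opening"\].round(4)/round(float(s["opening"]),4)/' h.py; python3 - <<'E'
from h import *
cv2.imwrite("pics/x2.png",bands(4))
a=cv2.imread("pics/w5.png");hsv=cv2.cvtColor(a,cv2.COLOR_BGR2HSV);m=((hsv[...,0]>100)&(hsv[...,0]<125)&(hsv[...,1]>150)).astype(np.uint8)
print([list(s) for s in cv2.connectedComponentsWithStats(m)[2][1:] if s[4]>40],a[60:230:10,316].mean(1).astype(int))
E
```

```text
Ty [-0.002 -0.017 -0.009] Fz [-0.4 -0.  -6.6] g 12.0 0.0297 23.0 [ 0.4906 -0.1364  0.1005]
Ty [ 0.001 -0.063  0.025] Fz [-0.5 -0.5 -5.1] g 12.0 0.0298 23.05 [ 0.4905 -0.1364  0.1004]
Ty [-0.028 -0.026 -0.007] Fz [-0.1 -0.9 -5.1] g 12.0 0.0299 23.1 [ 0.4905 -0.1363  0.1003]
Ty [ 0.029 -0.045  0.019] Fz [ 0.   0.4 -5.7] g 12.0 0.0295 23.15 [ 0.4905 -0.1364  0.1003]
band [276 303  81  30 199]
light hex rows None [189 197 198 192 192 199 196 194 206  99  40  37  41  42  43  31  73]
[[np.int32(278), np.int32(273), np.int32(76), np.int32(17), np.int32(493)]] [180 179 182 187 137  61 235 237 234 235 234 236 118 234 234 170 167]
```

View pics/x2.png

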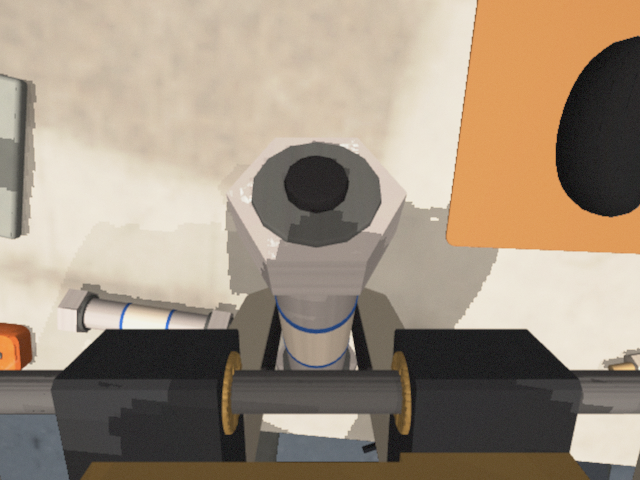

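End A (top of the wrist image, its plug at (316,185)) has tipped up. So the near end B hangs down and is the heavy one, and A must go up the slope. Next I fit the present tilt and work out the move to the seat.

```bash
cat >> h.py <<'E'
from scipy.optimize import least_squares
def fit_tilt(rows):
    "rows: {(s along axis mm, normal offset mm): image row}; returns tilt deg, centre offset along axis and height over the tool z, mm"
    k=robot.calibration("wrist");f=240/np.tan(np.radians(k["vertical_fov"])/2);K=np.array([[f,0,k["cx"]],[0,f,k["cy"]],[0,0,1]])
    s=robot.read_state();X=R.from_rotvec(s["orientation"]).as_matrix()[:,0];X[2]=0;X/=np.linalg.norm(X);Z=np.array([0,0,1])
    def res(p):
        c,n=np.cos(p[0]),np.sin(p[0]);P=[s["tool_pos"]+(p[2]*Z+(p[1]+a)*(c*X+n*Z)+b*(c*Z-n*X))/1000 for a,b in rows]
        return np.r_[cv2.projectPoints(np.array(P),k["rvec"],k["tvec"],K,None)[0][:,0,1]-list(rows.values()),(p[2]-40)]
    o=least_squares(res,[.7,0,40]);return np.degrees(o.x[0]),o.x[1:],o.fun
E
python3 - <<'E'
from h import *
print(fit_tilt({(86,0):185,(22,15):330,(-22,15):365}))
print(togo((.5315,.1675),.20,83.5))
E
```

```text
(np.float64(44.024021636699814), array([ 3.28266956, 36.48868482]), array([-1.01882453,  3.46529515, -0.5836784 , -3.51131518]))
(array([  75.1, -297.3,  -99.7]), np.float64(6.492786923776028), np.float64(-77.00721307622398), 23.2, array([-0.37, -0.05,  1.85, -0.  ,  1.35,  1.09]))
```

play_rows --increments "0 0 -30 0 1;0 0 -60 0 1;6 -24 -80 -6 1;12 -48 -80 -12 1;19 -75 -80 -19 1;26 -102 -80 -26 1;33 -129 -80 -33 1;40 -156 -80 -40 1;47 -183 -80 -47 1;54 -210 -80 -54 1;60 -235 -80 -60 1;66 -258 -80 -66 1;71 -278 -80 -72 1;74 -290 -80 -75 1;76 -297 -80 -77 1;76 -297 -80 -77 1;76 -297 -80 -77 1;76 -297 -80 -77 1" --force 25

```text
t: 25.0
tool_pos: [0.5325, 0.1665, 0.1803]
orientation: [2.346, 2.09, -0.001]
force: [0.3, 0.4, -6.5]
opening: 0.03
gripper_force: 25.0
```

```bash
python3 - <<'E'
from h import *
a=bands(2);cv2.imwrite("pics/x3.png",a)
b=robot.read_camera("scene")
cv2.imwrite("pics/c.png",np.vstack([np.hstack([cv2.resize(b[120:380,120:440],(400,325)),cv2.resize(a,(400,325))])]))
print(togo((.5323,.1672),.18,83.5))
for c in("scene",):
  print([(np.round(d["centre"],4),round(d["conf"],2)) for d in robot.landmark_of(c,"seat_center")],[(np.round(d["centre"],4),round(d["conf"],2)) for d in robot.landmark_of(c,"column_center")])
E
```

```text
Ty [ 0.023 -0.033 -0.003] Fz [ 0.3  0.4 -6.5] g 25.0 0.03 25.0 [0.5325 0.1665 0.1803]
Ty [ 0.097 -0.033  0.024] Fz [-0.5 -0.7 -6. ] g 25.0 0.0297 25.05 [0.5325 0.1666 0.1803]
band [280 304  77  29 181]
light hex rows [93, 93] [225 223 223 195 201 201 195 192 204  97  38  39  39  42  41  31  97]
(array([ 0.5, -0.3,  0.4]), np.float64(83.42028923857451), np.float64(-0.07971076142548839), 25.15, array([ 0.21,  0.02,  1.62, -0.  ,  1.5 ,  0.33]))
[(array([0.5313, 0.1655, 0.1188]), 0.57)] [(array([ 0.4119, -0.0169,  0.0225]), 0.84), (array([0.5356, 0.1641, 0.2181]), 0.74)]
```

View pics/c.png

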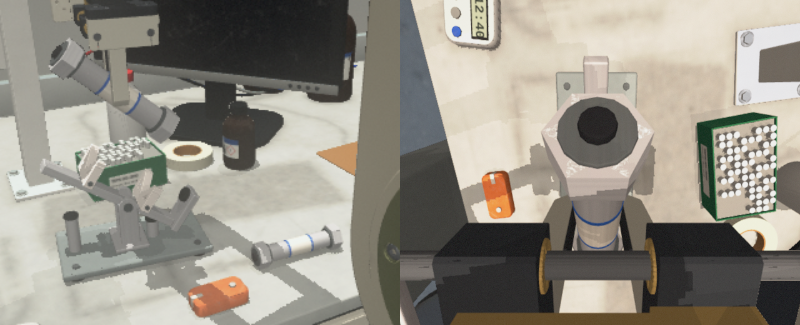

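The left half shows the column above the seat and in line with it, a little steeper (about 44°) than the slope, heavy end over the foot. The right half shows the rail centred under it. Descend.

play_rows --increments "3 0 20 0 1;3 0 40 0 1;3 0 58 0 1;3 0 70 0 1;3 0 76 0 1;3 0 80 0 1;3 0 80 0 1" --force 14

```text
t: 25.95
tool_pos: [0.5331, 0.1701, 0.1003]
orientation: [2.343, 2.091, 0.0]
force: [-0.0, -1.7, -6.1]
opening: 0.0299
gripper_force: 14.0
```

play_rows --increments "0 0 2 0 1;0 0 4 0 1;0 0 6 0 1;0 0 8 0 1;0 0 10 0 1;0 0 10 0 1" --force 12

```text
t: 26.55
tool_pos: [0.5328, 0.1704, 0.0905]
orientation: [-2.344, -2.092, 0.0]
force: [-2.9, 0.0, -1.8]
opening: 0.0298
gripper_force: 12.0
```

play_rows --increments "0 0 2 0 1;0 0 4 0 1;0 0 5 0 1;0 0 5 0 1" --force 10

```text
t: 26.95
tool_pos: [0.5325, 0.1712, 0.0871]
orientation: [-2.343, -2.091, -0.001]
force: [-11.5, 1.1, 13.2]
opening: 0.0304
gripper_force: 10.0
```

play_rows --increments "0 -1 0 0 1;0 -2 0 0 1;0 -3 0 0 1;0 -3 0 0 1;0 -3 0 0 1" --force 10

```text
t: 27.45
tool_pos: [0.5309, 0.1707, 0.0857]
orientation: [2.343, 2.091, 0.003]
force: [5.1, 0.2, -2.0]
opening: 0.03
gripper_force: 10.0
```

```bash
python3 - <<'E'
from h import *
cv2.imwrite("pics/x4.png",bands(3)); robot.read_camera("scene")
print([(np.round(d["centre"],4),round(d["conf"],2)) for q in("seat_center","column_center") for d in robot.landmark_of("scene",q)])
E
```

```text
Ty [-0.774  0.074 -0.137] Fz [ 5.1  0.2 -2. ] g 10.0 0.03 27.45 [0.5309 0.1707 0.0857]
Ty [-0.881  0.084 -0.16 ] Fz [ 5.   0.3 -1.5] g 10.0 0.0302 27.5 [0.5308 0.1706 0.0857]
Ty [-0.949  0.09  -0.127] Fz [ 4.8  0.2 -1.6] g 10.0 0.0299 27.55 [0.5308 0.1706 0.0857]
band [279 299  77  28 252]
light hex rows [81, 82] [226 189 228 206 207 206 195  91  41  41  37  39  36  91  94 104 188]
[(array([0.5337, 0.1698, 0.1203]), 0.5), (array([0.5349, 0.1702, 0.1201]), 0.79)]
```

play_rows --increments "0 1 1 0 1;0 1 2 0 1;0 1 3 0 1;0 1 4 0 1;0 1 4 0 1" --force 8

```text
t: 28.25
tool_pos: [0.5312, 0.1708, 0.0831]
orientation: [2.344, 2.092, 0.001]
force: [-4.0, -0.4, 11.8]
opening: 0.0297
gripper_force: 8.0
```

play_rows --increments "0 0 1 0 1;0 0 2 0 1;0 0 3 0 1;0 0 3 0 1" --force 6

```text
t: 28.65
tool_pos: [0.5311, 0.1708, 0.0796]
orientation: [2.344, 2.092, 0.001]
force: [-1.9, 0.2, 7.8]
opening: 0.0303
gripper_force: 6.0
```

```bash
python3 - <<'E'
from h import *
cv2.imwrite("pics/x5.png",bands(3)); robot.read_camera("scene")
print([(np.round(d["centre"],4),round(d["conf"],2)) for q in("seat_center","column_center") for d in robot.landmark_of("scene",q)])
E
```

```text
Ty [ 0.371 -0.026 -0.04 ] Fz [-1.9  0.2  7.8] g 6.0 0.0303 28.65 [0.5311 0.1708 0.0796]
Ty [ 0.31  -0.076 -0.013] Fz [-1.5 -0.3  8. ] g 6.0 0.0301 28.7 [0.5311 0.1708 0.0796]
Ty [ 0.371 -0.093 -0.061] Fz [-2.2 -0.1  8. ] g 6.0 0.0302 28.75 [0.5311 0.1708 0.0796]
band [278 305  80  31 272]
light hex rows [80, 81] [226 190 235 207 207 209 194 164  36  35  38  38  37  61  92  93  92]
[(array([ 0.4126, -0.0195,  0.0233]), 0.98), (array([0.534 , 0.1711, 0.1219]), 0.57)]
```

play_rows --increments "0 0 0 0 1;0 0 0 0 1;0 0 0 0 0.3;0 0 0 0 0.3;0 0 0 0 0.25;0 0 0 0 0.2;0 0 0 0 0.2" --force 4

```text
t: 29.65
tool_pos: [0.5306, 0.1705, 0.0781]
orientation: [-2.344, -2.092, 0.001]
force: [0.2, -1.6, -1.1]
opening: 0.037
gripper_force: 0.0
```

```bash
python3 - <<'E'
from h import *
cv2.imwrite("pics/x6.png",bands(2)); robot.read_camera("scene")
print([(np.round(d["centre"],4),round(d["conf"],2)) for q in("seat_center","column_center") for d in robot.landmark_of("scene",q)])
E
```

```text
Ty [ 0.056 -0.047  0.015] Fz [ 0.2 -1.6 -1.1] g 0.0 0.037 29.65 [0.5306 0.1705 0.0781]
Ty [ 0.043 -0.053  0.007] Fz [ 0.1 -0.7 -0.8] g 0.0 0.037 29.7 [0.5307 0.1705 0.0782]
band [277 304  84  33 279]
light hex rows [78, 79] [208 191 231 206 205 208 192 118  39  40  41  33  42  68  92  93  99]
[(array([ 0.413 , -0.0173,  0.0218]), 0.72), (array([0.5319, 0.1679, 0.1216]), 0.66)]
```

play_rows --increments "0 0 0 0 -0.3;0 0 0 0 -0.3;0 0 0 0 -0.3;0 0 0 0 -0.3;0 0 0 0 -0.3;0 0 -10 0 -0.3;0 0 -30 0 -0.3;0 0 -60 0 -0.3;0 0 -100 0 -0.3;0 0 -140 0 -0.3;0 0 -170 0 -0.3;0 0 -180 0 -0.3;0 0 -180 0 -0.3"

```text
t: 31.2
tool_pos: [0.5319, 0.1708, 0.2607]
orientation: [2.342, 2.091, 0.005]
force: [0.9, 0.2, -1.0]
opening: 0.0606
gripper_force: 0.0
```

```bash
python3 - <<'E'
from h import *
s=robot.read_state();print(s["tool_pos"],s["force"],s["opening"],s["t"])
k=robot.calibration("wrist");cv2.imwrite("pics/x7.png",robot.read_camera("wrist"));b=robot.read_camera("scene")
for q in("seat_center","column_center","cradle_tilt"): print(q,[(np.round(d["centre"],4),round(d["conf"],2)) for c in("scene","wrist") for d in robot.landmark_of(c,q)])
# edge line direction of column in scene vs expected projection of a seated column
c=robot.calibration("scene");f=240/np.tan(np.radians(c["vertical_fov"])/2);K=np.array([[f,0,c["cx"]],[0,f,c["cy"]],[0,0,1]])
h=np.radians(83.5);t=np.radians(35);u=np.array([np.cos(t)*np.cos(h),np.cos(t)*np.sin(h),np.sin(t)]);S=np.array([.5315,.1672,.118])
P=cv2.projectPoints(np.array([S+u*x for x in(-.086,0,.086)]),c["rvec"],c["tvec"],K,None)[0][:,0]
b2=cv2.resize(b[170:370,110:350],None,fx=2.5,fy=2.5)
for p in P: cv2.circle(b2,tuple(int(v) for v in (p-[110,170])*2.5),3,(0,0,255),-1)
w=cv2.imread("pics/x7.png");w=cv2.resize(w,(200,150))
cv2.imwrite("pics/d.png",np.hstack([b2,np.vstack([w,np.zeros((350,200,3),np.uint8)])]))
E
```

```text
[0.53188111 0.170765   0.26066401] [ 0.91897361  0.2145071  -0.96773123] 0.06058807405740797 31.2
seat_center []
column_center [(array([ 0.4111, -0.0193,  0.0203]), 0.64), (array([0.5346, 0.1663, 0.1242]), 0.58), (array([0.5321, 0.1718, 0.1211]), 0.97), (array([ 0.4136, -0.0205,  0.0174]), 0.61)]Traceback (most recent call last):
  File "<stdin>", line 4, in <module>
ValueError: it knows: amber_bottle, column_center, cutter, seat_center
```

My ten pictures are used up, so I'll check the placing numerically by fitting a column model to the masks from all cameras.

```bash
cat > fit.py <<'E'
from h import *
from scipy.optimize import minimize
h=np.radians(83.5);U=np.array([np.cos(h),np.sin(h),0]);N=np.array([U[1],-U[0],0]);Z=np.array([0,0,1.])
S=np.array([.532,.168,.118]);D=[]
for c in("scene","top","wrist"):
    k=robot.calibration(c);robot.read_camera(c);f=240/np.tan(np.radians(k["vertical_fov"])/2)
    K=np.array([[f,0,k["cx"]],[0,f,k["cy"]],[0,0,1]])
    pr=lambda P,k=k,K=K:cv2.projectPoints(P,k["rvec"],k["tvec"],K,None)[0][:,0]
    e=pr(S[None])[0]
    for d in robot.regions_of(c,"column_center"):
        ys,xs=np.nonzero(d["pixels"])
        if np.hypot(xs.mean()-e[0],ys.mean()-e[1])<40: D.append((c,pr,d["pixels"]));print(c,d["conf"],len(xs));break
A=[(s,r) for s,r in((-86,11),(-80,21),(-62,21),(62,21),(80,21),(86,11))]
def ious(p):
    o=S+(p[0]*U+p[1]*N+p[2]*Z)/1000;a=np.cos(p[3])*U+np.sin(p[3])*Z;n=np.cos(p[3])*Z-np.sin(p[3])*U;out=[]
    ph=np.linspace(0,2*np.pi,17)[:-1]
    ring=lambda s,r:o+(s*a+r*(np.cos(ph)[:,None]*n+np.sin(ph)[:,None]*N))/1000
    for c,pr,m in D:
        im=np.zeros(m.shape,np.uint8)
        for seg in(((-86,11),(-80,21)),((-80,21),(-62,21)),((-62,15),(62,15)),((62,21),(80,21)),((80,21),(86,11))):
            P=np.vstack([ring(*s) for s in seg])
            cv2.fillConvexPoly(im,(cv2.convexHull(pr(P).astype(np.float32))*16).astype(np.int32),1,cv2.LINE_8,4)
        out.append((m&(im>0)).sum()/(m|(im>0)).sum())
    return out
best=None
for t in(0.05,.4,.61,.8):
    r=minimize(lambda p:-sum(ious(p)),[0,0,0,t],method="Nelder-Mead",options=dict(initial_simplex=np.array([[0,0,0,t],[6,0,0,t],[0,6,0,t],[0,0,6,t],[0,0,0,t+.15]]),maxiter=150))
    print(r.x[:3].round(1),np.degrees(r.x[3]).round(1),np.round(ious(r.x),3))
E
python3 fit.py; python3 -c "
from h import *
for q in ('amber_bottle','cutter','seat_center','column_center'):
  for c in ('scene','top'):
    robot.read_camera(c);print(q,c,[(np.round(d['centre'],3),round(d['conf'],2)) for d in robot.landmark_of(c,q)])"
```

```text
scene 0.96 2177
top 0.67 791
wrist 0.66 7666
[0.2 0.1 3.3] 35.4 [0.878 0.446 0.95 ]
[0.5 0.4 3.4] 35.4 [0.88  0.444 0.949]
[0.8 0.3 3.3] 35.3 [0.878 0.449 0.943]
[1.  0.3 3.8] 35.1 [0.885 0.449 0.943]
amber_bottle scene [(array([ 0.701, -0.076,  0.002]), 0.97)]
amber_bottle top [(array([ 0.7 , -0.08, -0.  ]), 0.62)]
cutter scene [(array([0.376, 0.115, 0.003]), 0.65)]
cutter top [(array([0.373, 0.111, 0.003]), 0.81)]
seat_center scene []
seat_center top [(array([0.529, 0.167, 0.117]), 0.88)]
column_center scene [(array([0.533, 0.166, 0.122]), 0.95), (array([ 0.411, -0.018,  0.02 ]), 0.89)]
column_center top [(array([ 0.409, -0.016,  0.01 ]), 0.92), (array([0.533, 0.168, 0.124]), 0.77), (array([0.376, 0.112, 0.002]), 0.57)]
```

```bash
python3 -c "
from plant import robot
print(robot.close_job())"
```

```text
the job is handed in; nothing more can be done
None
```

I laid the column in the cradle with its heavy end down at the foot and handed the job in; the hand-in returned no verdict. A camera fit before hand-in had it lying at about 35°, centre roughly 2–4 mm up the slope from the seat point (limit 8 mm), with the bottle and cutter where they were.

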